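# Order up on the pass

### The arm

A 6-joint arm with a two-finger parallel gripper is mounted at the origin on the work surface. World frame = base frame: x ahead of the robot, y to its left, z up, the work surface at z = 0. Lengths are in mm, angles in rad, forces in N, time in s.
With the tool pointing down it reaches from about 350 to 975 mm from the base axis. Payload 7.1 kg.
Tool frame: the origin (TCP) lies between the finger pads; the fingertips stand 19 mm ahead of it and the grasp point (between the pads) is the TCP (ctrl.tcp_to_tips is the distance from the TCP to the fingertips, in mm); z points along the fingers, y is the line along which they close (so a half turn about z gives the same grasp; the last joint's range is limited). The gripper opens to 88 mm and grips with 3 to 60 N. Pads are 20 mm wide; open, the fingers measure 115 mm over their backs; the gripper's body (75 mm by 178 mm) begins 61 mm behind the grasp point.
Start: joints at [-1.319, 0.423, 1.63, -0, 1.089, -0.019], TCP at [167.208, -602.201, 241.675] pointing down, gripper open.
Joint ranges: [-3, 3], [-0.9, 2.11], [0.09, 2.58], [-1.31, 4.45], [0.11, 2.69], [-2.54, 2.54]. Speed limits (rad/s): [2.39, 2.39, 3.01, 3.14, 3.14, 3.14].

### API

Orientations are given as a rotation vector (axis times angle).
In Python, from workcell import status, optics, ctrl gives the robot as it stands. The module is installed in compiled form; this text tells all that it offers.
- The arm moves only by the shell command python3 -m inch 'ROWS'. ROWS is JSON, a list that holds one entry, the list of rows, each a list of 7 numbers: the shift along the tool's x, y, z in mm, then the turn, a rotation vector about the tool's x, y, z in rad, then the opening in per cent of the stroke, from 0 (shut) to 100 (fully open). A call has 1 to 20 rows; each row is the pose to reach, as a shift and turn from the pose commanded when the call began, along the tool's axes at that moment; what a row does not reach only later rows make up. A row lasts 1/10 s, in which the tool goes at most 50 mm and 8.59 degrees, less where a joint would pass 70% of its speed; a pose out of reach is approached as far as the arm can. A call with a gripper value outside its range is refused whole. The fingers move at their own pace and stop on an object; the grip force is fixed at half the most. Time passes only in rows, so rows that repeat a pose let the fingers close. It gives the time, the measured TCP pose, the force, the opening and the grip force at its end, in the units of the state.
- status.get_obs(): the state, without advancing time (a new reading comes with each control period).
- optics.get_image(name): name is "scene" or "top" or "wrist"; returns a dict with "frame" (480x640x3 uint8, red, green, blue), "fx", "fy", "cx", "cy" (pixels), "rvec" (rotation vector, rad) and "tvec" (3), from world to camera coordinates, as OpenCV has them; the wrist camera has in their place "hand_eye" (4x4, takes a point from camera to tool coordinates, whose origin is the TCP and whose axes are the flange's). Camera axes: x right, y down, z forward; pixel columns grow to the right and rows downward; lengths in mm; the calibration is good to about 2 mm. A picture is of the moment at which its call begins: read the wrist's pose just before it. There is no depth.
- ctrl.close_job(): hands the job in; it is judged then, once.
The state is a dict: "t": time; "qpos": joint angles; "qvel": joint speeds; "joint_torque": joint torques, N m; "ee_pos": TCP position; "orientation": TCP orientation; "ft_force": force on the tool from outside, world axes, zero at the start; "moment": the same for the moment, N m; "width": finger opening in mm; "grasp_force": force on a finger pad.
Only numpy, scipy, OpenCV 4.12 (cv2) and the standard library are available. Lean on these libraries where they do the work, as an engineer would, in place of code of your own. Each camera call takes 0.05 s, during which the arm holds its last target. There are 200 camera calls.

### The job

Put the order up for the waiter without picking anything up: with the fingertips, push the black serving board, with the can and the dip pot riding on it, along the raised pick-up shelf until its blue grip, the whole of it and nothing more, hangs out past the shelf's far edge, with the board straight to that edge. Then press the service bell on the shelf. Touch neither the can nor the pot and keep them standing on the board, and leave everything else where it stands.

Things in the scene. Friction and masses are not known exactly. Their poses are not given: they have to be found in the camera images.
- shelf_edge (a point): middle of the far top edge of the pick-up shelf. The shelf is a fixed brushed-steel top, 360 mm deep (along this x) and 600 mm wide (along this y), with a 24 mm high rim face, on black steel legs; its flat top is 70 mm above the counter. x of this point looks out over the edge, away from the robot, square to it; y runs along the edge to the left; z is up. The top lies from x = -360 to 0 mm
- board: thin black serving board, 240 mm long (x) by 160 mm wide (y) by 8 mm thick, about 0.45 kg, loose on the shelf. Origin at the centre of its underside; x points to its blue end, which faces the far edge of the shelf. The last 45 mm at that end (x from 75 to 120 mm) are its blue grip, of the same thickness; the plain black trailing edge, at x = -120 mm, is the one nearest the robot. It slides with moderate friction (a few N with its load)
- board_mid (a point): centre of the serving board, half-way up (4 mm above its underside), axes as the board
- grip_left (a point): on the board's top face, left end (board y = +80 mm) of the line where black meets the blue grip (board x = 75 mm)
- grip_right (a point): the same line's right end (board y = -80 mm)
- can_mid (a point): middle of the blue drink can standing on the board: 66 mm in diameter, 123 mm tall, point 60 mm above its foot; a third of a kilogram, more or less
- pot_mid (a point): middle of the small white dip pot with a red lid standing on the board beside the can: 69 mm in diameter, 42 mm tall, point 21 mm above its foot
- bell_top (a point): top of the brass plunger (18 mm in diameter) of the service bell: a round steel dome on a black foot 86 mm in diameter, fixed on the shelf to the left or right of the board. The plunger's top is 58.5 mm above the shelf and 17 mm above the dome
- bell_plunger (a joint): how far the bell's plunger is pressed down, m: 0 at rest, 0.006 fully down; it rings from 0.003. A spring brings it back; about 1 N starts it and 3.6 N holds it fully down
- sauce_mid (a point): middle of the red squeeze bottle with a white nozzle, 54 mm in diameter, 150 mm tall, standing on the shelf on the other side of the board from the bell; point 75 mm above its foot; to be left alone
- spare: another blue drink can, 66 mm in diameter and 123 mm tall, on the counter at the left, origin at its foot; to be left alone
- tumbler: green glass tumbler, 76 mm in diameter and 100 mm tall, on the counter at the left, origin at its foot; to be left alone
- injector: sauce injector lying on the counter at the right, 295 mm long along its x with 22 mm thick blue handles, origin beneath its amber barrel's end; to be left alone
- phone: black phone, 150 x 72 x 9 mm, lying on the counter at the right, origin at the centre of its underside; to be left alone

How it is judged (in metres and radians):
On the way, in this order (a step that is already met when the one before it is completed fails the run):
1. the board lies still with just its blue grip past the shelf's far edge, straight, can and pot standing on it (x of grip_left in the frame of shelf_edge between -0.012 and 0.012 m and x of grip_right in the frame of shelf_edge between -0.012 and 0.012 m and angle between board_mid's own z axis and vertical below 0.05 rad and z of board_mid in the frame of shelf_edge between -0.002 and 0.01 m and y of board_mid in the frame of shelf_edge between -0.22 and 0.22 m and angle between each of can_mid, pot_mid's own z axis and vertical below 0.15 rad and z of can_mid in the frame of board_mid between 0.058 and 0.07 m and x of can_mid in the frame of board_mid between -0.12 and 0.12 m and y of can_mid in the frame of board_mid between -0.08 and 0.08 m and z of pot_mid in the frame of board_mid between 0.019 and 0.031 m and x of pot_mid in the frame of board_mid between -0.12 and 0.12 m and y of pot_mid in the frame of board_mid between -0.08 and 0.08 m and linear speed of board below 0.02 m/s), for 0.3 s.
2. the bell's plunger is pressed (value of joint bell_plunger above 0.003 m).
At the end, for the whole second after the job is handed in: The line between black and blue lies within 12 mm of the shelf's far edge at both its ends, the board lies flat and still on the shelf with the can and the pot upright on it, and the bell, rung after that, has been let go (x of grip_left in the frame of shelf_edge between -0.012 and 0.012 m and x of grip_right in the frame of shelf_edge between -0.012 and 0.012 m and angle between board_mid's own z axis and vertical below 0.05 rad and z of board_mid in the frame of shelf_edge between -0.002 and 0.01 m and y of board_mid in the frame of shelf_edge between -0.22 and 0.22 m and angle between each of can_mid, pot_mid's own z axis and vertical below 0.15 rad and z of can_mid in the frame of board_mid between 0.058 and 0.07 m and x of can_mid in the frame of board_mid between -0.12 and 0.12 m and y of can_mid in the frame of board_mid between -0.08 and 0.08 m and z of pot_mid in the frame of board_mid between 0.019 and 0.031 m and x of pot_mid in the frame of board_mid between -0.12 and 0.12 m and y of pot_mid in the frame of board_mid between -0.08 and 0.08 m and linear speed of board below 0.01 m/s and value of joint bell_plunger below 0.0015 m); the robot touches nothing.
It fails at once if the board is lifted or tipped (z of board_mid in the frame of shelf_edge above 0.016 m or angle between board_mid's own z axis and vertical above 0.12 rad).
It fails at once if the can or the pot is touched by the robot (contact force between any of the fingers, the arm and can above 0.5 N or contact force between any of the fingers, the arm and pot above 0.5 N).
It fails at once if the can or the pot is lifted or tipped over (angle between any of can_mid, pot_mid's own z axis and vertical above 0.5 rad or z of can_mid in the frame of board_mid above 0.084 m or z of pot_mid in the frame of board_mid above 0.045 m).
It fails at once if something else is shifted or knocked over (distance of any of sauce_mid, spare, tumbler, injector, phone from where it was at the start of the episode above 0.02 m or angle between any of sauce_mid, spare, tumbler's own z axis and vertical above 0.3 rad).
It also fails if it takes over 54 s, if anything falls off the work surface, if the arm or the gripper's body presses on something with over 40 N, if the wrist force passes 120 N, or if a joint passes its speed limit or range.

## Working session

There is one attempt and no reset: what is moved stays moved. The work goes in short steps, Python scripts to look and compute and a shell command to move; the robot and the scene stay as the last step left them, time stands still between calls to the robot, and variables do not carry over. Pictures are saved under pics/ and viewed, at most 10 in all, crops included, and the job is handed in when it is done.

```bash
mkdir -p pics; python3 - <<'E'
from workcell import status, optics, ctrl
import cv2,pickle
print(status.get_obs(), ctrl.tcp_to_tips)
d={}
for n in ("scene","top"):
    d[n]=optics.get_image(n); cv2.imwrite(f"pics/{n}0.png",d[n]["frame"][:,:,::-1]); print({k:v for k,v in d[n].items() if k!="frame"})
pickle.dump(d,open("d0.pkl","wb"))
E
```

```text
{'t': 0.0, 'qpos': array([-1.31898278e+00,  4.23831550e-01,  1.63068146e+00, -3.14313818e-05,
        1.08860463e+00, -1.90264785e-02]), 'qvel': array([-0.00024657, -0.00017187, -0.00097489,  0.00028673,  0.00074618,
        0.00061841]), 'joint_torque': array([-1.18678319e-03, -5.44624114e+01, -2.73666877e+01,  6.41583418e-02,
        2.26962485e-02, -1.19006518e-04]), 'ee_pos': array([ 167.08298267, -601.70654978,  240.9108356 ]), 'orientation': array([-3.11132977e+00, -4.23954053e-01,  3.21460009e-04]), 'ft_force': array([ 0.21108871, -0.49193441,  0.36660371]), 'moment': array([-0.00875366, -0.02312592,  0.02200633]), 'grasp_force': 0.0, 'width': 87.72127607946213} 19.0
{'fx': 433.9611627840227, 'fy': 433.9611627840227, 'cx': 325.06778685740545, 'cy': 235.40482317795312, 'rvec': array([ 0.91292212,  2.45204376, -1.16138046]), 'tvec': array([ 443.50351365, -174.3439296 , 1791.94828795])}
{'fx': 598.3587444948015, 'fy': 598.3587444948015, 'cx': 319.45937063202905, 'cy': 240.22053233949904, 'rvec': array([ 2.12728029, -2.14981052,  0.19678447]), 'tvec': array([  -2.4335285 ,  581.34627368, 1933.99197782])}
```

View pics/scene0.png

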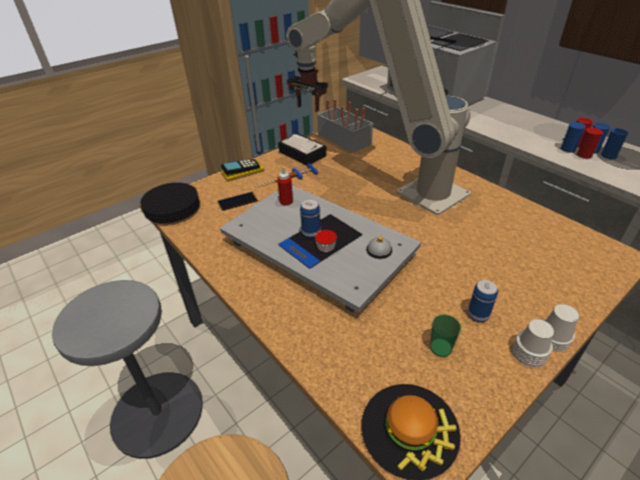

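View pics/top0.png

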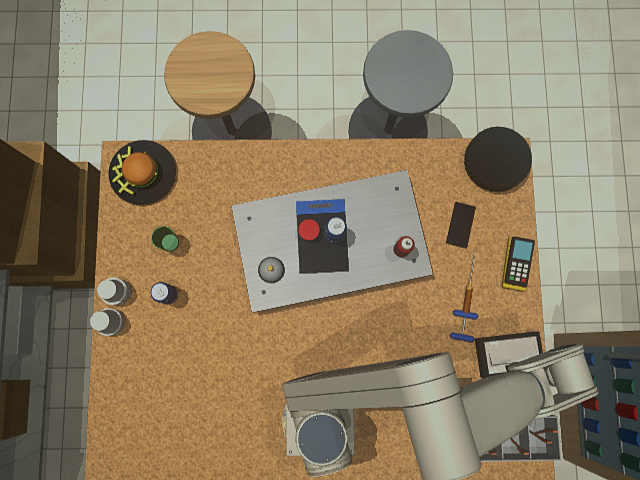

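The top view shows the shelf with corners at about (233,206), (408,170), (433,275) and (253,312). The board's blue end is at (296,202)–(344,198) and its trailing edge at (300,273)–(349,271), so it is turned relative to the shelf. The bell is at (271,269) and the sauce bottle at (404,246).

```bash
cat > h.py <<'E'
import numpy as np,cv2
from scipy.spatial.transform import Rotation as R
def cam(im,obs=None):
    "camera-to-world rotation, centre"
    if "hand_eye" in im:
        T=np.eye(4);T[:3,:3]=R.from_rotvec(obs["orientation"]).as_matrix();T[:3,3]=obs["ee_pos"];T=T@im["hand_eye"];return T[:3,:3],T[:3,3]
    A=R.from_rotvec(im["rvec"]).as_matrix();return A.T,-A.T@im["tvec"]
def px2w(im,uv,z,obs=None):
    A,c=cam(im,obs);uv=np.atleast_2d(uv).astype(float)
    d=np.c_[(uv[:,0]-im["cx"])/im["fx"],(uv[:,1]-im["cy"])/im["fy"],np.ones(len(uv))]@A.T
    return c+d*((z-c[2])/d[:,2])[:,None]
def w2px(im,p,obs=None):
    A,c=cam(im,obs);q=(np.atleast_2d(p)-c)@A;return np.c_[q[:,0]/q[:,2]*im["fx"]+im["cx"],q[:,1]/q[:,2]*im["fy"]+im["cy"]]
E
python3 - <<'E'
import pickle;from h import *
d=pickle.load(open("d0.pkl","rb"));t=d["top"];np.set_printoptions(precision=1,suppress=True)
c=px2w(t,[[233,206],[408,170],[433,275],[253,312]],70);print("shelf",c)
print("far len",np.linalg.norm(c[0]-c[1]),"depth",np.linalg.norm(c[1]-c[2]),"yaw",[np.degrees(np.arctan2(*(a-b)[1::-1])) for a,b in((c[1],c[2]),(c[0],c[3]))])
v=c[0]-c[1];print("edge normal yaw",np.degrees(np.arctan2(-v[0],v[1])))
b=px2w(t,[[296,202],[344,198],[349,271],[300,273]],78);print("board",b,[np.degrees(np.arctan2(*(x-y)[1::-1])) for x,y in((b[0],b[3]),(b[1],b[2]))])
print("bell",px2w(t,[271,269],128),"can top",px2w(t,[336,225],200),"pot",px2w(t,[309,230],120),"sauce",px2w(t,[404,242],220))
big=cv2.resize(t["frame"][160:320,220:440],None,fx=3.6,fy=3.6,interpolation=cv2.INTER_CUBIC);cv2.imwrite("pics/topz.png",big[:,:,::-1])
E
```

```text
shelf [[ 695.3  276.3   70. ]
 [ 814.  -308.1   70. ]
 [ 459.4 -376.6   70. ]
 [ 346.   207.8   70. ]]
far len 596.318627831935 depth 361.137604955928 yaw [np.float64(10.942996864297196), np.float64(11.105541945890979)]
edge normal yaw 11.477707852295994
board [[ 705.2   67.8   78. ]
 [ 717.4  -91.    78. ]
 [ 474.3 -102.7   78. ]
 [ 469.4   56.1   78. ]] [np.float64(2.857230071915112), np.float64(2.756691924104462)]
bell [[477.2 146.4 128. ]] can top [[602.5 -57.8 200. ]] pot [[602.7  25.6 120. ]] sauce [[ 544.1 -262.2  220. ]]
```

View pics/topz.png

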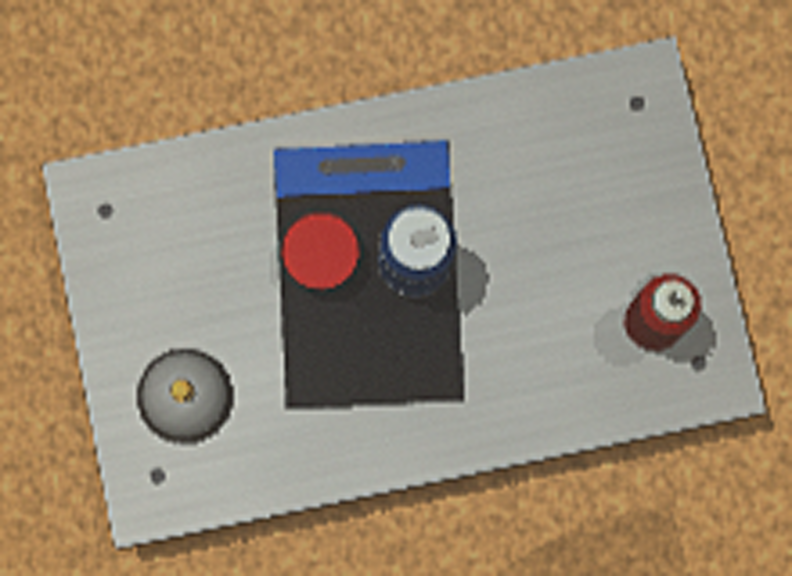

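The crop confirms these positions. The shelf's yaw is about 11.2° and the board's about 3°, so the grip line has about 86 mm to go. I'll push with both open fingers across the trailing edge, held at the shelf's yaw so the board squares up against them. First I hover behind the board.

```bash
python3 -m inch '[[[50,-58,0,0,0,0.01,100],[82,-94,0,0,0,0.015,100],[113,-131,0,0,0,0.02,100],[144,-167,0,0,0,0.03,100],[176,-204,0,0,0,0.035,100],[208,-240,0,0,0,0.04,100],[239,-276,0,0,0,0.045,100],[270,-312,0,0,0,0.05,100],[302,-349,0,0,0,0.06,100],[333,-385,0,0,0,0.065,100],[365,-421,0,0,0,0.07,100],[390,-450,0,0,0,0.075,100],[406,-469,0,0,0,0.075,100],[406,-469,0,0,0,0.075,100],[406,-469,0,0,0,0.075,100],[406,-469,0,0,0,0.075,100],[406,-469,0,0,0,0.075,100]]]'
python3 - <<'E'
from workcell import status,optics
import cv2,pickle;from h import *
o=status.get_obs();im=optics.get_image("wrist");pickle.dump((o,im),open("w1.pkl","wb"))
cv2.imwrite("pics/w1.png",im["frame"][:,:,::-1])
x=R.from_rotvec(o["orientation"]).as_matrix();print(o["ee_pos"],x.round(3),im["hand_eye"].round(2),im["fx"])
E
```

```text
t: 1.8
ee_pos: [432.5, -42.7, 241.6]
orientation: [3.127, 0.304, -0.001]
ft_force: [0.3, -0.2, 0.3]
width: 88.1
grasp_force: 0.0
[432.47408687 -42.68896133 241.60902506] [[ 0.981  0.193 -0.   ]
 [ 0.193 -0.981 -0.   ]
 [-0.     0.    -1.   ]] [[  -0.     -0.95   -0.31   84.67]
 [   1.     -0.      0.     -1.  ]
 [  -0.     -0.31    0.95 -143.22]
 [   0.      0.      0.      1.  ]] 349.1484173182482
```

View pics/w1.png

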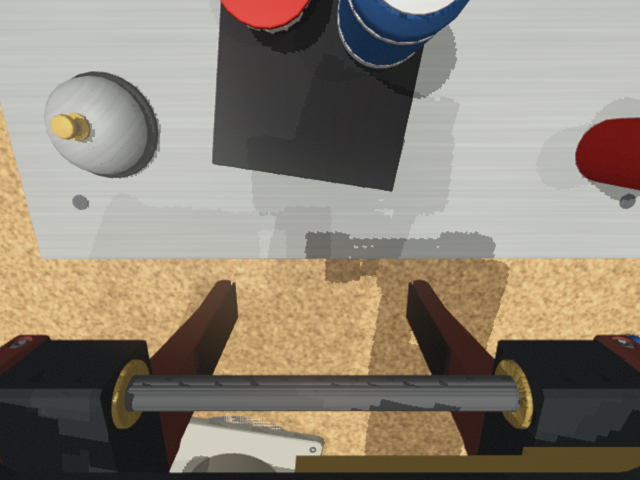

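The wrist view shows the shelf's near edge level along row 258, so the tool is square to the shelf. The board's rear corners are at (213,163) and (393,190), and the bell plunger's top is near (62,126).

```bash
python3 - <<'E'
import pickle;from h import *
o,im=pickle.load(open("w1.pkl","rb"));np.set_printoptions(precision=1,suppress=True)
M=R.from_rotvec(o["orientation"]).as_matrix()
for n,uv,z in(("near edge",[[60,258],[600,258]],70),("board rear",[[213,163],[393,190]],78),("bell",[[62,126]],128.5)):
    p=px2w(im,uv,z,o);print(n,p,"tool",(p-o["ee_pos"])@M)
    if len(p)>1:print(np.degrees(np.arctan2(*(p[1]-p[0])[:2])), np.linalg.norm(p[1]-p[0]))
E
```

```text
near edge [[ 349.2  198.8   70. ]
 [ 449.5 -311.7   70. ]] tool [[ -35.  -253.   171.6]
 [ -35.1  267.2  171.6]]
168.8925101852108 520.2674727311937
board rear [[468.6  60.9  78. ]
 [475.9 -97.4  78. ]] tool [[ 55.5 -94.6 163.6]
 [ 32.1  62.  163.6]]
177.38033756786473 158.38993470892413
bell [[481.3 152.6 128.5]] tool [[  85.7 -182.2  113.1]]
```

```bash
python3 -m inch '[[[0,-14,30,0,0,0,100],[0,-14,70,0,0,0,100],[0,-14,105,0,0,0,100],[0,-14,130,0,0,0,100],[0,-14,142,0,0,0,100],[0,-14,147,0,0,0,100],[0,-14,149,0,0,0,100],[0,-14,150,0,0,0,100],[0,-14,150,0,0,0,100],[0,-14,150,0,0,0,100]]]'
```

```text
t: 2.85
ee_pos: [430.7, -28.0, 92.3]
orientation: [3.126, 0.307, 0.002]
ft_force: [0.1, -0.0, -0.3]
width: 87.9
grasp_force: 0.0
```

```bash
python3 -m inch '[[[4,0,1,0,0,0,100],[8,0,1,0,0,0,100],[12,0,1,0,0,0,100],[15,0,1,0,0,0,100],[18,0,1,0,0,0,100],[21,0,1,0,0,0,100],[24,0,1,0,0,0,100],[27,0,1,0,0,0,100],[30,0,1,0,0,0,100],[33,0,1,0,0,0,100],[36,0,1,0,0,0,100],[39,0,1,0,0,0,100],[42,0,1,0,0,0,100],[45,0,1,0,0,0,100],[48,0,1,0,0,0,100],[51,0,1,0,0,0,100],[54,0,1,0,0,0,100],[57,0,1,0,0,0,100],[60,0,1,0,0,0,100],[60,0,1,0,0,0,100]]]'
python3 - <<'E'
from workcell import status,optics
import cv2,pickle;from h import *
o=status.get_obs();im=optics.get_image("wrist");t=optics.get_image("top");pickle.dump((o,im,t),open("w2.pkl","wb"))
cv2.imwrite("pics/w2.png",np.hstack([cv2.resize(im["frame"],(440,330)),cv2.resize(t["frame"][160:320,220:400],(360,330),interpolation=cv2.INTER_CUBIC)])[:,:,::-1])
E
```

```text
t: 4.85
ee_pos: [487.2, -16.5, 90.2]
orientation: [-3.126, -0.306, 0.007]
ft_force: [-5.4, -2.4, 2.5]
width: 87.9
grasp_force: 2.7
```

View pics/w2.png

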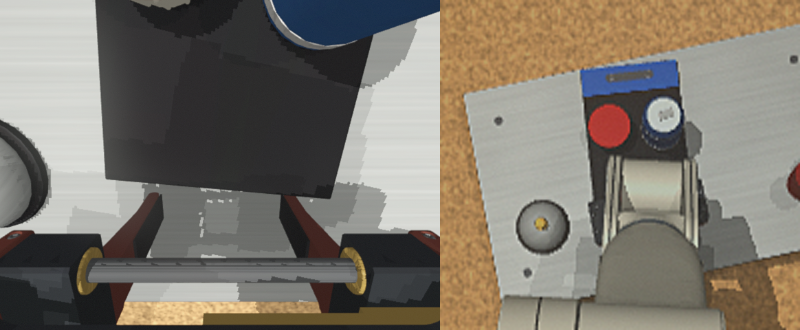

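The right finger is pushing the right rear corner and the board is turning, with about 4–5° still to go. The can and pot are standing. I'll keep pushing, 1 mm higher.

```bash
python3 -m inch '[[[3,0,-1,0,0,0,100],[6,0,-1,0,0,0,100],[9,0,-1,0,0,0,100],[12,0,-1,0,0,0,100],[15,0,-1,0,0,0,100],[18,0,-1,0,0,0,100],[21,0,-1,0,0,0,100],[24,0,-1,0,0,0,100],[27,0,-1,0,0,0,100],[30,0,-1,0,0,0,100],[30,0,-1,0,0,0,100],[30,0,-1,0,0,0,100]]]'
cat > look.py <<'E'
import sys,pickle
from workcell import status,optics
from h import *
n=sys.argv[1];o=status.get_obs();im=optics.get_image("wrist");t=optics.get_image("top");pickle.dump((o,im,t),open(n+".pkl","wb"))
cv2.imwrite(f"pics/{n}.png",np.hstack([cv2.resize(im["frame"],(440,330)),cv2.resize(t["frame"][160:320,220:400],(360,330),interpolation=cv2.INTER_CUBIC)])[:,:,::-1])
# far edge of board (blue->), blue/black line from top camera
hsv=cv2.cvtColor(t["frame"],cv2.COLOR_RGB2HSV);m=cv2.inRange(hsv,(105,130,90),(125,255,255));m[:,:280]=0;m[:,360:]=0;m[235:]=0;m[:160]=0
k,l,s,_=cv2.connectedComponentsWithStats(m);i=1+s[1:,4].argmax();print("blue comp",s[i])
c=cv2.minAreaRect(np.argwhere(l==i)[:,::-1].astype(np.float32));p=px2w(t,cv2.boxPoints(c),78)
far=px2w(t,[[232.2,205.3],[407.5,170.6]],70);u=far[0]-far[1];u/=np.linalg.norm(u);nn=np.array([u[1],-u[0],0])
print("blue box in shelf frame x",((p-far[1])@nn).round(1),"y",((p-far.mean(0))@u).round(1))
E
python3 look.py w3
```

```text
t: 6.15
ee_pos: [519.3, -10.3, 91.9]
orientation: [3.126, 0.307, 0.003]
ft_force: [-0.8, -0.2, -1.0]
width: 87.8
grasp_force: 0.5
blue comp [285 180  49  20 493]
blue box in shelf frame x [ 23.7  18.9 -23.8 -18.8] y [117.9 -41.  -39.  119.4]
```

View pics/w3.png

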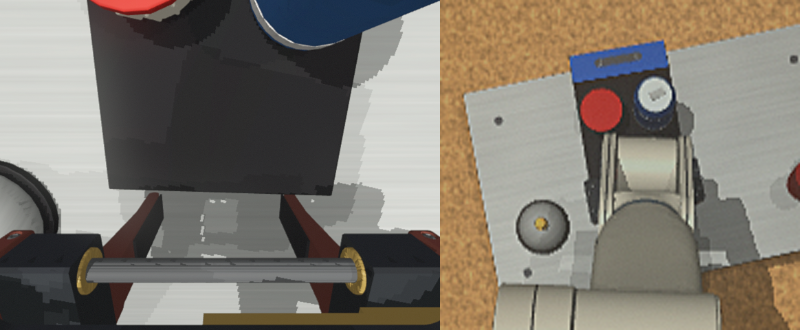

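Only about 1.5–2° of skew is left. The grip line lies about 20 mm short on the left and 25 mm short on the right, so I push 23 mm more and measure again.

```bash
python3 -m inch '[[[3,0,0,0,0,0,100],[6,0,0,0,0,0,100],[9,0,0,0,0,0,100],[12,0,0,0,0,0,100],[15,0,0,0,0,0,100],[18,0,0,0,0,0,100],[21,0,0,0,0,0,100],[23,0,0,0,0,0,100],[23,0,0,0,0,0,100],[23,0,0,0,0,0,100]]]'
python3 look.py w4
```

```text
t: 7.25
ee_pos: [539.8, -6.1, 91.7]
orientation: [-3.126, -0.308, 0.004]
ft_force: [-6.3, -1.9, 3.4]
width: 87.8
grasp_force: 3.2
blue comp [282 174  48  22 491]
blue box in shelf frame x [40.3 40.8 -2.2 -2.6] y [125.5 -32.4 -31.8 125.6]
```

View pics/w4.png

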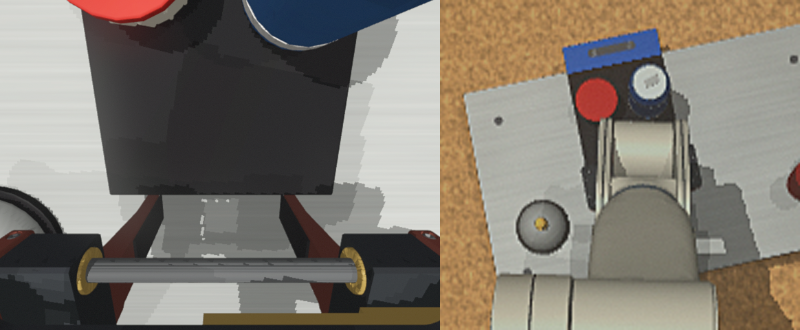

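The board is square now, but the grip line is still about 3.5 mm short by the top view and up to 7 mm by tool travel. A 5 mm push suits both estimates, then I back off.

```bash
python3 -m inch '[[[2,0,-0.5,0,0,0,100],[4,0,-0.5,0,0,0,100],[5,0,-0.5,0,0,0,100],[5,0,-0.5,0,0,0,100],[5,0,-0.5,0,0,0,100],[5,0,-0.5,0,0,0,100]]]'
python3 -m inch '[[[-8,0,0,0,0,0,100],[-25,0,0,0,0,0,100],[-40,0,0,0,0,0,100],[-45,0,-10,0,0,0,100],[-45,0,-40,0,0,0,100],[-45,0,-80,0,0,0,100],[-45,0,-120,0,0,0,100],[-45,0,-145,0,0,0,100],[-45,0,-150,0,0,0,50],[-45,0,-150,0,0,0,0],[-45,0,-150,0,0,0,0],[-45,0,-150,0,0,0,0],[-45,0,-150,0,0,0,0]]]'
python3 look.py w5; python3 - <<'E'
import pickle;from h import *
o,im,t=pickle.load(open("w5.pkl","rb"));cv2.imwrite("pics/w5b.png",im["frame"][:,:,::-1]);print(o["ee_pos"])
E
```

```text
t: 7.95
ee_pos: [546.0, -5.0, 92.1]
orientation: [-3.127, -0.307, -0.0]
ft_force: [-2.0, -0.7, -2.4]
width: 87.8
grasp_force: 1.4
t: 9.25
ee_pos: [501.2, -13.7, 240.9]
orientation: [-3.126, -0.307, 0.004]
ft_force: [-0.0, -0.6, 0.9]
width: 51.1
grasp_force: 0.0
blue comp [281 172  49  22 486]
blue box in shelf frame x [46.3 46.8  4.5  4.1] y [125.5 -32.5 -31.9 125.6]
[501.24051291 -13.7125252  240.8880326 ]
```

View pics/w5b.png

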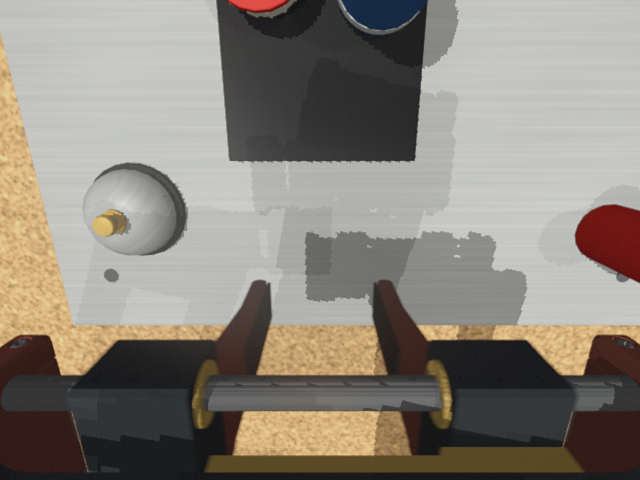

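The rear edge lies along row 160 and the shelf's near edge along row 324. The plunger's top is at about (103,224), and can and pot are standing.

```bash
python3 - <<'E'
import pickle;from h import *;np.set_printoptions(precision=1,suppress=True)
o,im,t=pickle.load(open("w5.pkl","rb"));M=R.from_rotvec(o["orientation"]).as_matrix()
f=lambda uv,z:(px2w(im,uv,z,o)-o["ee_pos"])@M
a=f([[230,160],[415,160]],78);b=f([[100,324],[600,324]],70);print(a,b,"rear-near (want 165)",a[:,0]-b[:,0])
def yel(F,box):
    x0,y0,x1,y1=box;m=cv2.inRange(cv2.cvtColor(F[y0:y1,x0:x1],cv2.COLOR_RGB2HSV),(15,110,100),(32,255,255));q=np.argwhere(m)[:,::-1]+[x0,y0];return q.mean(0),q.min(0),q.max(0),len(q)
w=yel(im["frame"],(85,190,150,250));tt=yel(t["frame"],(255,255,288,285));print(w,tt)
print("wrist",px2w(im,[103,224],128.5,o),f([103,224],128.5),"top",px2w(t,tt[0],128.5))
i=cv2.resize(im["frame"][180:260,70:190],None,fx=3,fy=3,interpolation=cv2.INTER_CUBIC);j=cv2.resize(t["frame"][250:290,240:300],None,fx=6,fy=6,interpolation=cv2.INTER_CUBIC)
cv2.imwrite("pics/bell.png",np.hstack([i,j])[:,:,::-1])
E
```

```text
[[ 58.1 -79.6 162.8]
 [ 58.1  79.1 162.7]] [[-107.2 -228.3  171.3]
 [-107.2  284.3  171. ]] rear-near (want 165) [165.3 165.2]
(array([105.7, 223.5]), array([ 93, 210]), array([124, 235]), 432) (array([269.7, 268. ]), array([268, 266]), array([272, 271]), 22)
wrist [[483.2 152.8 128.5]] [[  15.  -166.8  112.5]] top [[480.4 150.6 128.5]]
```

View pics/bell.png

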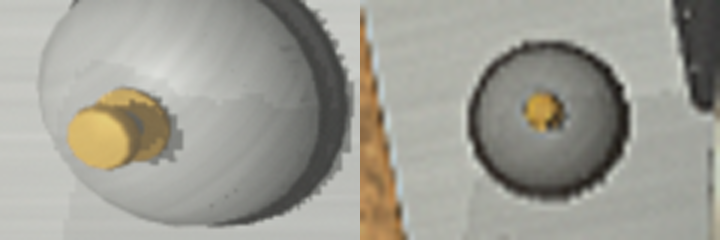

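The rear edge is 165.2 mm from the near edge against a nominal 165, so the grip line is on the shelf edge. Now the bell, with the fingers shut.

```bash
python3 -m inch '[[[3,-40,0,0,0,0,0],[6,-80,0,0,0,0,0],[10,-120,0,0,0,0,0],[13,-155,0,0,0,0,0],[13,-166,0,0,0,0,0],[13,-166,40,0,0,0,0],[13,-166,70,0,0,0,0],[13,-166,85,0,0,0,0],[13,-166,90,0,0,0,0],[13,-166,90,0,0,0,0],[13,-166,90,0,0,0,0],[13,-166,90,0,0,0,0]]]'
python3 look.py w6
```

```text
t: 10.55
ee_pos: [483.0, 151.6, 153.2]
orientation: [-3.126, -0.307, -0.003]
ft_force: [0.0, -0.3, 0.3]
width: 0.3
grasp_force: 0.0
blue comp [281 172  49  22 486]
blue box in shelf frame x [46.3 46.8  4.5  4.1] y [125.5 -32.5 -31.9 125.6]
```

```bash
python3 - <<'E'
import pickle,cv2
o,im,t=pickle.load(open("w6.pkl","rb"));cv2.imwrite("pics/w6b.png",im["frame"][:,:,::-1])
E
```

```text
(no output)
```

View pics/w6b.png

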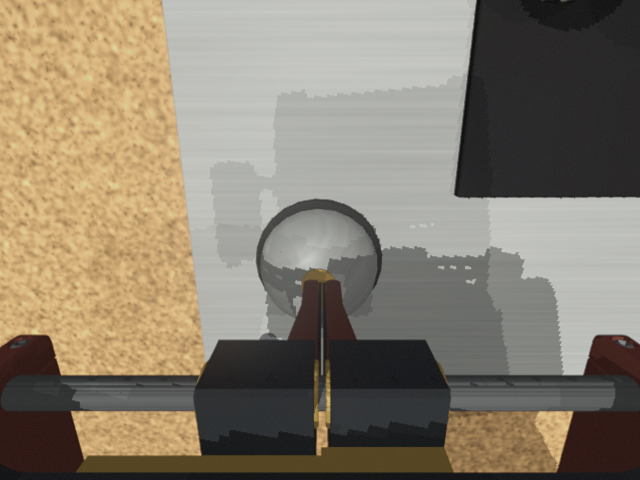

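The shut tips stand right over the plunger, near (320,277). I press down 11 mm and release.

```bash
python3 -m inch '[[[0,0,4,0,0,0,0],[0,0,7,0,0,0,0],[0,0,9,0,0,0,0],[0,0,11,0,0,0,0],[0,0,11,0,0,0,0],[0,0,11,0,0,0,0],[0,0,11,0,0,0,0]]]'
```

```text
t: 11.35
ee_pos: [482.6, 151.7, 141.3]
orientation: [-3.126, -0.307, -0.001]
ft_force: [0.9, 0.4, 3.0]
width: 0.5
grasp_force: 1.7
```

```bash
python3 -m inch '[[[0,0,1,0,0,0,0],[0,0,1,0,0,0,0],[0,0,1,0,0,0,0]]]'; python3 -m inch '[[[0,0,-10,0,0,0,0],[0,0,-40,0,0,0,0],[0,0,-80,0,0,0,0],[0,0,-100,0,0,0,0],[0,0,-100,0,0,0,0],[0,0,-100,0,0,0,0],[0,0,-100,0,0,0,0]]]'; python3 look.py w7
```

```text
t: 11.65
ee_pos: [482.7, 151.8, 140.9]
orientation: [-3.126, -0.307, -0.002]
ft_force: [-1.1, -0.6, 9.4]
width: 0.7
grasp_force: 4.8
t: 12.35
ee_pos: [481.2, 151.3, 238.8]
orientation: [3.126, 0.307, -0.004]
ft_force: [-0.3, -1.1, -0.7]
width: 0.4
grasp_force: 0.0
blue comp [281 172  49  22 486]
blue box in shelf frame x [46.3 46.8  4.5  4.1] y [125.5 -32.5 -31.9 125.6]
```

The plunger bottomed out at 9.4 N and has been let go. The board hasn't moved, so I hand the job in.

```bash
python3 -c "
from workcell import ctrl;print(ctrl.close_job())"
```

```text
the job is handed in; nothing more can be done
None
```

The job is handed in with no verdict shown: by my measurements the blue grip hangs past the shelf's far edge to within about 3 mm and square to it, can and pot looked upright when last seen after the push, and the bell was then pressed fully down and released.

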